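Load the detergent tablet and shut the dishwasher

ROBOT

A 7-joint arm with a two-finger parallel gripper is mounted at the origin on the work surface. World frame = base frame: x ahead of the robot, y to its left, z up, the work surface at z = 0. Lengths are in m, angles in rad, forces in N, time in s.
With the tool pointing down it reaches from about 0.425 to 0.925 m from the base axis. Payload 6.8 kg.
Tool frame: the origin (TCP) lies midway between the tips of the shut fingers; the grasp point (between the pads) lies 19 mm behind it; y points along the fingers, z is the direction in which the jaws open and shut, and the axes are right-handed (so a half turn about y gives the same grasp; the last joint's range is limited). The gripper opens to 85 mm and grips with 20 to 120 N. Pads are 22 mm wide; open, the fingers measure 114 mm over their backs; the gripper's body (76 mm by 85 mm) begins 54 mm behind the grasp point. The pads swing forward as they close: fully open they stand 13 mm farther back than shut.
Start: joints at [0.992, 0.477, 0.022, 1.555, -0.011, 1.109, -0.083], TCP at [0.306, -0.602, 0.231] pointing down, gripper open.
Joint ranges: [-2.96, 2.96], [-0.34, 2.1], [-1.41, 1.46], [0.24, 2.44], [-1.37, 4.51], [0.17, 1.92], [-2.96, 2.96]. Speed limits (rad/s): [2.39, 2.39, 3.14, 3.14, 3.14, 3.14, 3.14].

INTERFACE

Orientations are given as a unit quaternion [w, x, y, z].
In Python, from station import bot gives the robot as it stands. The module is installed in compiled form; this text tells all that it offers.
- The arm moves only by the shell command python3 -m crank 'ROWS' [FORCE]. ROWS is JSON, a list of rows, each an object with "linear": the shift along the tool's x, y, z in m, a list of three; "dr": the turn, a rotation vector about the tool's x, y, z in degrees, a list of three; "hand": the gripper command: -1 is shut, 1 is fully open, values between are in proportion. A call has 1 to 10 rows; each row is the pose to reach, as a shift and turn from the pose commanded when the call began, along the tool's axes at that moment; what a row does not reach only later rows make up. A row lasts 1/12 s, in which the tool goes at most 41.7 mm and 7.16 degrees, less where a joint would pass 70% of its speed; a pose out of reach is approached as far as the arm can. A call with a gripper value outside its range is refused whole. The fingers move at their own pace and stop on an object; FORCE is the grip in N (left out, the last holds). Time passes only in rows, so rows that repeat a pose let the fingers close. It gives the time, the measured TCP pose, the force and the opening at its end, in the units of the state.
- bot.get_obs(): the state, without advancing time (a new reading comes with each control period).
- bot.read_camera(name): name is "scene" or "side" or "wrist"; returns the picture (400x640x3 uint8, blue, green, red); there is no depth.
- bot.camera_params(name): a dict with "K" (3x3 intrinsics, pixels), "R" (3x3) and "t" (3): a world point X has camera coordinates R X + t; the wrist camera has in their place "hand_eye" (4x4, takes a point from camera to tool coordinates, whose origin is the TCP and whose axes are the tool frame's). Camera axes: x right, y down, z forward; pixel columns grow to the right and rows downward; lengths in m; the calibration is good to about 2 mm. A picture is of the moment at which its call begins: read the wrist's pose just before it. camera_params takes no time and is no camera call.
- bot.hand_in(): hands the job in, once; it reports no verdict.
Trained networks look in the newest picture that a camera, given by its name, has taken for a name from the list of things; names that differ only in an ending like _2 or _b are one class to them, and where a whole thing is asked for, a point or a joint stands for the part that bears it (a point fixed in the world has none). Each returns a list of dicts, best first, with "score" (0 to 1); they miss things now and then, are a little off and sometimes report something else, mostly with a low value. They report only what shows in the picture. A call takes as long as a camera call. They do not tell look-alikes from the thing itself.
- bot.search_frame(camera, target): "extent" ([left, top, right, bottom] in pixels, round what is visible of it).
- bot.cut_out(camera, target): "pixels" (400x640 bool, what is visible of it) and "extent" ([left, top, right, bottom] in pixels, round what is visible of it).
- bot.place_of(camera, target): "xy" ([column, row] in pixels: a listed point, or the origin of a listed thing).
The state is a dict: "t": time; "q": joint angles; "joint_vel": joint speeds; "joint_torque": joint torques, N m; "eef_pos": TCP position; "tool_rot": TCP orientation; "contact_force": force on the tool from outside, world axes, zero at the start; "torque": the same for the moment, N m; "gripper_width": opening from 0.0 (shut) to 1.0 (fully open).
Only numpy, scipy, OpenCV 4.12 (cv2) and the standard library are available. Lean on these libraries where they do the work, as an engineer would, in place of code of your own. Each camera call takes 0.05 s, during which the arm holds its last target. There are 200 camera calls.

TASK

Get the small countertop dishwasher ready to wash the candle jars that are racked inside: pull its ajar door all the way down, put the detergent tablet flat into the empty pocket of the dispenser on the inside of the door, swing the dispenser's cover fully shut over it, and then push the door back up until it is fully closed. Leave the two candle jars and the carton on the table where they stand.

Things in the scene. Friction and masses are not known exactly. Their poses are not given: they have to be found in the camera images.
- dishwasher: White countertop dishwasher, fixed, 420 mm wide, 430 deep, 430 high; origin on the table under the middle of the door's hinge line. Axes: -x straight out of the front (the door opens that way), +x into the machine, y along the hinge, z up. The tub opens 45 mm behind the hinge line. Above the door a black control fascia, its face at x = 5 mm, spans 352 to 430 mm above the table.
- hinge (a point): Middle of the door's hinge line at the foot of the machine's front, 75 mm above the table, in the plane of the door's outer face. Axes are the machine's and do not turn with the door.
- door (a joint): Angle of the bottom-hinged door: 0 closed (upright), 1.57 all the way down (level, inner face up). Starts ajar, 0.4 to 0.65. Counterbalanced, with friction: it stays where it is left; 2 to 4 N at its free edge move it. No bar handle: when ajar, fingers reach over its upper edge to behind the inner face; when down, they reach under its free edge (outer face 75 mm above the table, free space below).
- door_edge (a point): Middle of the door's free (upper) edge, half-way through its thickness. Door slab: 404 mm wide, 270 mm from hinge to free edge, 45 mm thick. Axes of the door: z from hinge to free edge, x from outer to inner face, y along the hinge. With the door down its inner face is 120 mm above the table.
- pocket (a point): Centre of the floor of the dispenser's pocket, in the door's inner face, 140 mm from the hinge. Door axes: x out of the pocket (up when the door is down). Pocket 50 mm (y) by 40 mm (z), 21 mm deep to its rim. The rim, a grey housing 139 by 90 mm, stands 3 mm above the inner face. A round black rinse-aid cap, 38 mm wide, 4 mm high, sits 71 mm to +y; not used.
- cover (a joint): Angle of the dispenser's cover: 0 shut, flat on the pocket; 2.2 fully open; starts 1.8 to 2.2. Grey plate 4 mm thick, 52 mm wide, 60 mm from hinge to end (65 with thumb tab). Its hinge runs along the door's z, 30 mm to -y of the pocket's centre, 2.5 mm above the rim; open, it stands up leaning to -y. Stays where left; about 0.4 N at its tip moves it. Shut, its top is 4.5 mm above the rim.
- cover_tip (a point): On the cover: mid-thickness at its free end, 60 mm from its hinge line. Axes of the cover: y from the hinge to the free end, z along the hinge line, x out of its outer face.
- tablet_center (a point): Centre of the detergent tablet, a plain white pressed block 38 mm (x) by 28 mm (y) by 16 mm (z), 15 to 30 g, lying flat on the table (centre 8 mm up).
- jar_a: Candle jar, glass, 84 mm across, 90 mm high (wooden peg and wick up to 115 mm), white wax in it; origin at the centre of its underside. To be left alone.
- jar_b: Wider candle jar, glass, 100 mm across, 75 mm high (wooden peg and wick up to 100 mm); origin at the centre of its underside. To be left alone.
- carton: Plain upright cardboard carton 70 (x) by 130 (y) by 160 mm high; origin at the centre of its underside. To be left alone.
Mind the look-alikes: they are no part of the job. Of the things like the part that bears tablet_center, leave any that is black; of the rest the smaller one is meant.

How it is judged:
By the outcome, as a careful person would: the job done as asked, in the order asked, and still so for the second after the job is handed in, with the robot touching nothing.
It also fails if it takes over 72 s, if anything falls off the work surface, if the arm or the gripper's body presses on something with over 40 N, if the wrist force passes 120 N, or if a joint passes its speed limit or range.

## Working session

There is one attempt and no reset: what is moved stays moved. The work goes in short steps, Python scripts to look and compute and a shell command to move; the robot and the scene stay as the last step left them, time stands still between calls to the robot, and variables do not carry over. Pictures are saved under pics/ and viewed, about 8 in all and at most 12, crops included, and the job is handed in when it is done.

```bash
mkdir -p pics; ls; python3 - <<'E'
from station import bot
import cv2,numpy as np
o=bot.get_obs();print({k:np.round(v,3).tolist() for k,v in o.items()})
a=bot.read_camera("scene");b=bot.read_camera("side")
for c,ts in (("scene",["hinge","door_edge","pocket","cover_tip","tablet_center","dishwasher","jar_a","jar_b","carton"]),("side",["hinge","door_edge","pocket","cover_tip","tablet_center","jar_a","carton"])):
    p=bot.camera_params(c);print(c,np.round(p["K"],1).tolist(),np.round(p["R"],3).tolist(),np.round(p["t"],3).tolist())
    for t in ts:
        print(c,t,[(np.round(d["xy"]).tolist(),round(d["score"],2)) for d in bot.place_of(c,t)][:5])
cv2.imwrite("pics/s1.png",a);cv2.imwrite("pics/s2.png",b)
print(bot.camera_params("wrist"))
E
```

```text
pics
{'t': 0.0, 'q': [0.992, 0.478, 0.022, 1.556, -0.011, 1.109, -0.083], 'joint_vel': [0.001, 0.001, -0.001, -0.001, 0.001, -0.001, -0.001], 'joint_torque': [-0.0, -59.644, 1.608, -28.12, 0.013, 0.009, -0.0], 'eef_pos': [0.306, -0.601, 0.23], 'tool_rot': [0.165, -0.165, 0.688, -0.687], 'contact_force': [0.338, -0.419, 0.508], 'torque': [-0.022, -0.05, -0.016], 'gripper_width': 1.0}
scene [[515.8, 0.0, 327.0], [0.0, 515.8, 203.6], [0.0, 0.0, 1.0]] [[0.994, -0.109, 0.002], [-0.103, -0.945, -0.311], [0.036, 0.309, -0.951]] [-0.57, 0.177, 1.619]
scene hinge []
scene door_edge [([331.0, 258.0], 0.76)]
scene pocket [([325.0, 291.0], 0.61)]
scene cover_tip []
scene tablet_center [([277.0, 211.0], 0.7), ([306.0, 162.0], 0.56), ([290.0, 181.0], 0.53)]
scene dishwasher [([324.0, 123.0], 0.15)]
scene jar_a [([346.0, 175.0], 0.93), ([285.0, 131.0], 0.81)]
scene jar_b [([346.0, 175.0], 0.93), ([285.0, 131.0], 0.81)]
scene carton [([330.0, 127.0], 0.67)]
side [[375.5, 0.0, 311.8], [0.0, 375.5, 202.3], [0.0, 0.0, 1.0]] [[-0.992, -0.125, 0.023], [-0.092, 0.586, -0.805], [0.087, -0.801, -0.593]] [0.559, 0.203, 1.01]
side hinge [([261.0, 395.0], 0.68)]
side door_edge [([322.0, 130.0], 0.76)]
side pocket [([325.0, 158.0], 0.82)]
side cover_tip []
side tablet_center [([356.0, 287.0], 0.76), ([336.0, 318.0], 0.62), ([310.0, 336.0], 0.49)]
side jar_a [([258.0, 313.0], 0.88)]
side carton [([260.0, 396.0], 0.92)]
{'K': array([[328.97261718,   0.        , 320.59684551],
       [  0.        , 328.97261718, 203.77392932],
       [  0.        ,   0.        ,   1.        ]]), 'hand_eye': array([[ 1.28430130e-04,  9.59049421e-01,  2.83238755e-01,
        -7.15543789e-02],
       [-8.33745143e-04, -2.83238556e-01,  9.59049126e-01,
        -1.42654313e-01],
       [ 9.99999644e-01, -3.59319740e-04,  7.63226432e-04,
        -4.07460538e-04],
       [ 0.00000000e+00,  0.00000000e+00,  0.00000000e+00,
         1.00000000e+00]])}
```

View pics/s1.png

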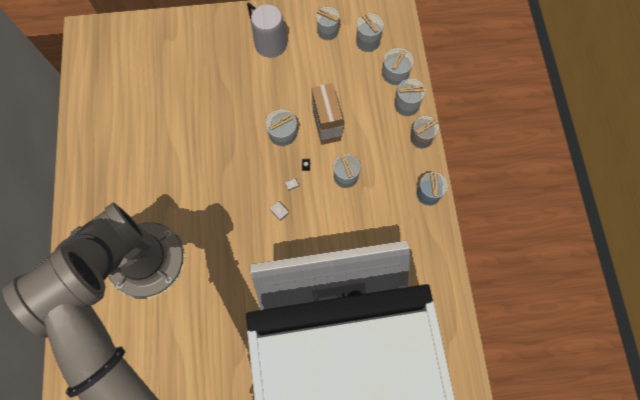

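View pics/s2.png

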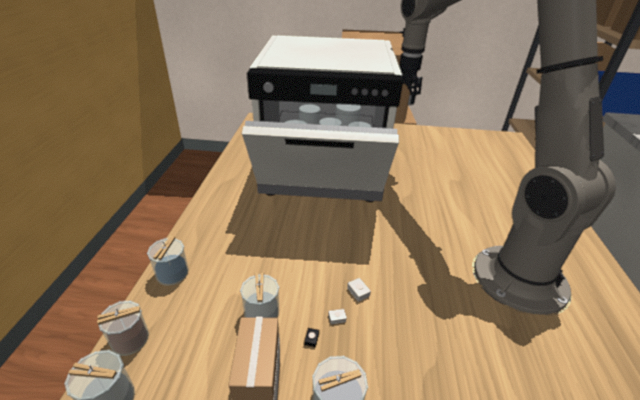

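```bash
cat > h.py <<'E'
from station import bot
import cv2,numpy as np
from scipy.optimize import least_squares
from scipy.spatial.transform import Rotation as Ro
def cam(c,o=None):
    p=bot.camera_params(c)
    if c!="wrist": return p["K"],np.array(p["R"]),np.array(p["t"])
    o=o or bot.get_obs(); T=np.eye(4);T[:3,:3]=tool(o);T[:3,3]=o["eef_pos"]
    M=np.linalg.inv(T@p["hand_eye"]); return p["K"],M[:3,:3],M[:3,3]
def tool(o): w,x,y,z=o["tool_rot"]; return Ro.from_quat([x,y,z,w]).as_matrix()
def proj(C,X):
    K,R,t=C; v=K@(R@np.array(X)+t); return v[:2]/v[2]
def plane(C,px,z):
    K,R,t=C; d=R.T@np.linalg.solve(K,[*px,1]); o=-R.T@t; return o+d*(z-o[2])/d[2]
def tri(obs):  # [(C,px)]
    f=lambda X:np.concatenate([proj(C,X)-p for C,p in obs])
    s=least_squares(f,[.6,0,.2]); return s.x,np.round(s.fun,1)
def shift(target,o=None):
    "world displacement of TCP expressed in tool axes"
    o=o or bot.get_obs(); return tool(o).T@(np.array(target)-o["eef_pos"])
E
python3 - <<'E'
from h import *
S,D=cam("scene"),cam("side")
for n,a,b in (("edge",(331,258),(322,130)),("pocket",(325,291),(325,158))): print(n,tri([(S,a),(D,b)]))
for p in ((277,211),(306,162),(290,181)): print("tab S",plane(S,p,.008))
for p in ((356,287),(336,318),(310,336)): print("tab D",plane(D,p,.008))
for p in ((346,175),(285,131),(330,127)): print("other S",plane(S,p,.0))
for p in ((261,395),(258,313)): print("other D",plane(D,p,.0))
print(tool(bot.get_obs()).round(3))
E
```

```text
edge (array([ 0.56513247, -0.12667752,  0.3271068 ]), array([-1.7,  0.3, -1.7, -0.2]))
pocket (array([ 0.55029922, -0.18901055,  0.21031926]), array([ 1.1, -0.2,  1.2,  0.1]))
tab S [0.42416067 0.11300409 0.008     ]
tab S [0.53341315 0.27272057 0.008     ]
tab S [0.47470886 0.21127413 0.008     ]
tab D [0.43678451 0.10274345 0.008     ]
tab D [0.48063438 0.20425669 0.008     ]
tab D [0.53501643 0.26055915 0.008     ]
other S [0.66074193 0.21546963 0.        ]
other S [0.47323541 0.39748917 0.        ]
other S [0.62745022 0.3959734  0.        ]
other D [0.61447737 0.40031412 0.        ]
other D [0.66693399 0.21056608 0.        ]
[[-0.891  0.     0.454]
 [-0.454 -0.    -0.891]
 [-0.    -1.     0.   ]]
```

The scene camera shows the machine with its front toward +y. The door edge runs from about (253,268) to (409,245). The jars are at (346,170) and (282,127), and the carton is at (328,112). The white blocks are at (279,211), larger, and (291,184), smaller, with a black one at (306,164). I'll zoom in to get the machine pose.

```bash
python3 - <<'E'
from h import *
a=cv2.imread("pics/s1.png");b=cv2.imread("pics/s2.png")
A=cv2.resize(a[170:330,235:445],None,fx=3.8,fy=3.6,interpolation=cv2.INTER_CUBIC)[:, :798]
cv2.imwrite("pics/z1.png",A)
B=cv2.resize(b[30:205,235:415],None,fx=4,fy=3.4,interpolation=cv2.INTER_CUBIC)
cv2.imwrite("pics/z2.png",B)
for c in("scene","side"):
    bot.read_camera(c)
    for d in bot.cut_out(c,"tablet_center"): print(c,d["extent"],d["pixels"].sum(),round(d["score"],2))
E
```

```text
scene [268.8, 206.0, 289.0, 219.6] 222 0.73
scene [283.4, 176.1, 297.4, 189.4] 86 0.65
side [345.5, 280.8, 370.8, 300.0] 304 0.78
side [327.0, 309.8, 347.8, 322.5] 204 0.54
side [302.0, 330.7, 319.9, 346.9] 213 0.48
```

View pics/z1.png

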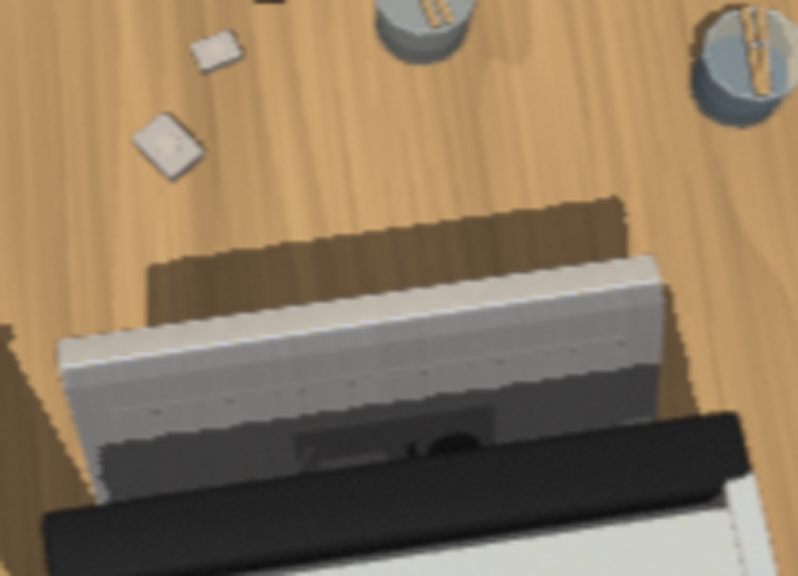

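View pics/z2.png

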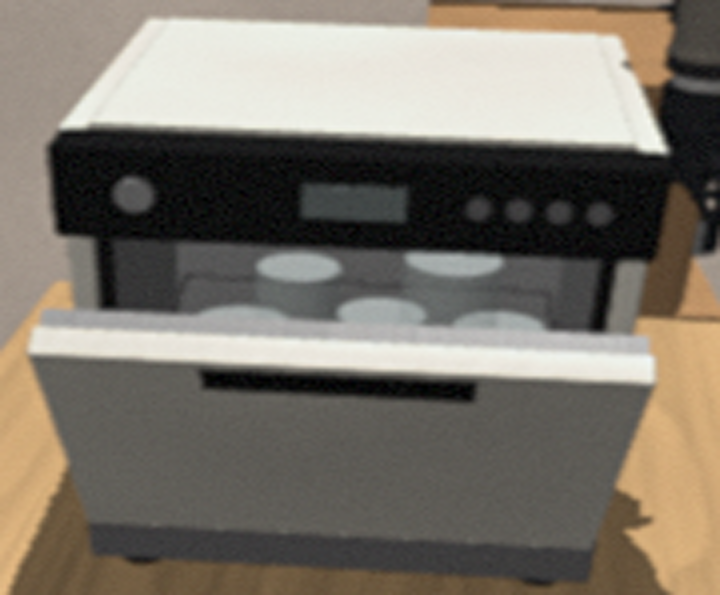

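```bash
cat >> h.py <<'E'
def mpt(P,X): # machine coords (origin on table) -> world; P=hx,hy,yaw
    return np.array([P[0],P[1],0])+Ro.from_euler("z",P[2]).apply(X)
def dpt(P,th,X): # door coords: x outer->inner, y, z from hinge
    return mpt(P,Ro.from_euler("y",-th).apply(X)+[0,0,.075])
E
python3 - <<'E'
from h import *
S,D=cam("scene"),cam("side")
h=.202
ob=[(S,(252.1,272.8),'d',(.045,-h,.27)),(S,(408.7,249.2),'d',(.045,h,.27)),(S,(250.8,264.4),'d',(0,-h,.27)),(S,(406.6,241.7),'d',(0,h,.27)),
(D,(249.2,99.1),'m',(.005,.21,.352)),(D,(398.8,105.9),'m',(.005,-.21,.352)),(D,(248,69.7),'m',(.005,.21,.43)),(D,(402,75.6),'m',(.005,-.21,.43)),
(D,(243,133.8),'d',(0,h,.27)),(D,(398,142.4),'d',(0,-h,.27)),(D,(257.5,184.4),'d',(0,h,0)),(D,(383,191.2),'d',(0,-h,0))]
def f(v):
    return np.concatenate([proj(C,dpt(v[:3],v[3],X) if k=='d' else mpt(v[:3],X))-p for C,p,k,X in ob])
s=least_squares(f,[.56,-.25,-1.57,.5],loss="soft_l1")
print(s.x.round(4));print(f(s.x).reshape(-1,2).round(1).tolist())
P,th=s.x[:3],s.x[3]
for n,X,t in (("edge",(.0225,0,.27),th),("edge down",(.0225,0,.27),1.5708),("pocketdown",(.027,0,.14),1.5708)): print(n,dpt(P,t,X).round(4))
E
```

```text
[ 0.5711 -0.242  -1.5305  0.5194]
[[-2.2, 5.1], [2.3, 4.8], [-1.2, -0.2], [0.0, -0.6], [-0.5, -0.3], [0.0, 1.1], [-1.5, 1.2], [1.6, 3.2], [-1.7, 0.9], [0.5, 1.7], [-0.1, -2.3], [-0.5, -0.8]]
edge [ 0.5665 -0.1276  0.3206]
edge down [0.5602 0.0278 0.0975]
pocketdown [ 0.5655 -0.1021  0.102 ]
```

```bash
python3 -m crank '[{"linear":[0,-0.28,0],"dr":[0,0,0],"hand":-1},{"linear":[0,-0.28,0],"dr":[0,0,0],"hand":-1},{"linear":[0,-0.28,0],"dr":[0,0,0],"hand":-1},{"linear":[0,-0.28,0],"dr":[0,0,0],"hand":-1},{"linear":[0,-0.28,0],"dr":[0,0,0],"hand":-1},{"linear":[0,-0.28,0],"dr":[0,0,0],"hand":-1},{"linear":[0,-0.28,0],"dr":[0,0,0],"hand":-1},{"linear":[0,-0.28,0],"dr":[0,0,0],"hand":-1}]' 40
python3 -m crank '[{"linear":[-0.419,0,-0.248],"dr":[0,-61,0],"hand":-1},{"linear":[-0.419,0,-0.248],"dr":[0,-61,0],"hand":-1},{"linear":[-0.419,0,-0.248],"dr":[0,-61,0],"hand":-1},{"linear":[-0.419,0,-0.248],"dr":[0,-61,0],"hand":-1},{"linear":[-0.419,0,-0.248],"dr":[0,-61,0],"hand":-1},{"linear":[-0.419,0,-0.248],"dr":[0,-61,0],"hand":-1},{"linear":[-0.419,0,-0.248],"dr":[0,-61,0],"hand":-1},{"linear":[-0.419,0,-0.248],"dr":[0,-61,0],"hand":-1},{"linear":[-0.419,0,-0.248],"dr":[0,-61,0],"hand":-1},{"linear":[-0.419,0,-0.248],"dr":[0,-61,0],"hand":-1}]'
python3 -c "
from h import *
o=bot.get_obs();print(o['q'].round(2) if hasattr(o['q'],'round') else o['q'],tool(o).round(3))
P=[.5711,-.242,-1.5305]
for th in np.arange(.45,1.6,.1):
    c=dpt(P,th,[.045,0,.25]); c=c+Ro.from_euler('z',P[2]).apply([.011,0,0]); print(round(th,2),c.round(3),(tool(o).T@(c-o['eef_pos'])).round(3))
print(shift(mpt(P,[-.05,0,.40])).round(3),shift(mpt(P,[-.05,0,.30])).round(3))
"
```

```text
t: 1.77
eef_pos: [0.3067, -0.6027, 0.5198]
tool_rot: [-0.166, 0.163, -0.683, 0.692]
contact_force: [-0.3, 0.4, 0.9]
gripper_width: -0.003
t: 2.6
eef_pos: [0.53, -0.248, 0.5116]
tool_rot: [-0.492, 0.492, -0.508, 0.508]
contact_force: [0.8, -0.6, -0.5]
gripper_width: -0.002
[ 0.57  0.22 -0.31  1.31  0.07  1.62  0.24] [[-0.032  0.     0.999]
 [-0.999 -0.    -0.032]
 [ 0.    -1.     0.   ]]
0.45 [ 0.569 -0.185  0.32 ] [-0.064  0.192  0.037]
0.55 [ 0.568 -0.161  0.312] [-0.088  0.2    0.035]
0.65 [ 0.567 -0.138  0.301] [-0.112  0.21   0.033]
0.75 [ 0.566 -0.116  0.289] [-0.134  0.223  0.032]
0.85 [ 0.565 -0.095  0.274] [-0.154  0.238  0.03 ]
0.95 [ 0.564 -0.076  0.257] [-0.173  0.254  0.029]
1.05 [ 0.564 -0.059  0.238] [-0.19   0.273  0.027]
1.15 [ 0.563 -0.043  0.218] [-0.206  0.293  0.026]
1.25 [ 0.563 -0.03   0.197] [-0.219  0.315  0.025]
1.35 [ 0.562 -0.019  0.174] [-0.23   0.338  0.025]
1.45 [ 0.562 -0.01   0.15 ] [-0.239  0.362  0.024]
1.55 [ 0.562 -0.004  0.125] [-0.245  0.386  0.023]
[-0.057  0.112  0.037] [-0.057  0.212  0.037]
```

```bash
python3 -m crank '[{"linear":[-0.061,0.08,0.037],"dr":[0,0,0],"hand":-1},{"linear":[-0.061,0.1,0.037],"dr":[0,0,0],"hand":-1},{"linear":[-0.061,0.1,0.037],"dr":[0,0,0],"hand":-1},{"linear":[-0.061,0.13,0.037],"dr":[0,0,0],"hand":-1},{"linear":[-0.061,0.16,0.037],"dr":[0,0,0],"hand":-1},{"linear":[-0.061,0.195,0.037],"dr":[0,0,0],"hand":-1},{"linear":[-0.061,0.195,0.037],"dr":[0,0,0],"hand":-1},{"linear":[-0.061,0.195,0.037],"dr":[0,0,0],"hand":-1}]'
python3 -c "
from h import *
o=bot.get_obs()
P=[.5711,-.242,-1.5305]
for th in np.arange(.55,1.6,.1):
    c=dpt(P,th,[.045,0,.25]); c=c+Ro.from_euler('z',P[2]).apply([.011,0,0]); print(round(th,2),(tool(o).T@(c-o['eef_pos'])).round(3))
"
```

```text
t: 3.27
eef_pos: [0.5676, -0.1901, 0.3152]
tool_rot: [0.49, -0.492, 0.51, -0.508]
contact_force: [-0.0, -0.1, 1.1]
gripper_width: 0.001
0.55 [-0.029  0.004 -0.001]
0.65 [-0.052  0.014 -0.003]
0.75 [-0.074  0.027 -0.004]
0.85 [-0.095  0.042 -0.006]
0.95 [-0.114  0.058 -0.007]
1.05 [-0.131  0.077 -0.008]
1.15 [-0.146  0.097 -0.009]
1.25 [-0.16   0.119 -0.01 ]
1.35 [-0.171  0.142 -0.011]
1.45 [-0.179  0.166 -0.012]
1.55 [-0.185  0.19  -0.012]
```

```bash
python3 -m crank '[{"linear":[-0.015,0.002,0],"dr":[0,0,0],"hand":-1},{"linear":[-0.029,0.004,-0.001],"dr":[0,0,0],"hand":-1},{"linear":[-0.041,0.009,-0.002],"dr":[0,0,0],"hand":-1},{"linear":[-0.052,0.014,-0.003],"dr":[0,0,0],"hand":-1},{"linear":[-0.063,0.02,-0.003],"dr":[0,0,0],"hand":-1},{"linear":[-0.074,0.027,-0.004],"dr":[0,0,0],"hand":-1},{"linear":[-0.085,0.034,-0.005],"dr":[0,0,0],"hand":-1},{"linear":[-0.095,0.042,-0.006],"dr":[0,0,0],"hand":-1},{"linear":[-0.105,0.05,-0.006],"dr":[0,0,0],"hand":-1},{"linear":[-0.114,0.058,-0.007],"dr":[0,0,0],"hand":-1}]'
python3 -m crank '[{"linear":[-0.009,0.009,0],"dr":[0,0,0],"hand":-1},{"linear":[-0.017,0.019,0],"dr":[0,0,0],"hand":-1},{"linear":[-0.032,0.039,-0.002],"dr":[0,0,0],"hand":-1},{"linear":[-0.046,0.061,-0.003],"dr":[0,0,0],"hand":-1},{"linear":[-0.057,0.084,-0.004],"dr":[0,0,0],"hand":-1},{"linear":[-0.065,0.108,-0.005],"dr":[0,0,0],"hand":-1},{"linear":[-0.069,0.122,-0.005],"dr":[0,0,0],"hand":-1},{"linear":[-0.071,0.132,-0.005],"dr":[0,0,0],"hand":-1},{"linear":[-0.071,0.137,-0.005],"dr":[0,0,0],"hand":-1},{"linear":[-0.071,0.139,-0.005],"dr":[0,0,0],"hand":-1}]'
```

```text
t: 4.1
eef_pos: [0.5654, -0.0746, 0.2572]
tool_rot: [0.491, -0.491, 0.509, -0.508]
contact_force: [0.5, 0.5, 2.2]
gripper_width: 0.004
t: 4.93
eef_pos: [0.5621, -0.0033, 0.1201]
tool_rot: [0.491, -0.492, 0.509, -0.508]
contact_force: [-13.4, 3.7, 32.0]
gripper_width: 0.003
```

```bash
python3 -m crank '[{"linear":[0,-0.03,0],"dr":[0,0,0],"hand":-1},{"linear":[-0.02,-0.06,-0.01],"dr":[0,0,0],"hand":1},{"linear":[-0.06,-0.09,-0.02],"dr":[0,0,0],"hand":1},{"linear":[-0.1,-0.1,-0.04],"dr":[0,0,0],"hand":1},{"linear":[-0.14,-0.1,-0.06],"dr":[0,0,0],"hand":1},{"linear":[-0.18,-0.1,-0.07],"dr":[0,0,0],"hand":1},{"linear":[-0.21,-0.1,-0.08],"dr":[0,0,0],"hand":1},{"linear":[-0.21,-0.1,-0.08],"dr":[0,0,0],"hand":1},{"linear":[-0.21,-0.1,-0.08],"dr":[0,0,0],"hand":1}]'
python3 - <<'E'
from h import *
o=bot.get_obs();C=cam("wrist",o)
w=bot.read_camera("wrist")
for d in bot.cut_out("wrist","tablet_center"):
    m=d["pixels"].astype(np.uint8); r=cv2.minAreaRect(np.argwhere(m)[:,::-1].astype(np.float32))
    W=np.array([plane(C,p,.016) for p in cv2.boxPoints(r)])
    print(round(d["score"],2),"c",W.mean(0).round(4),"sides",np.linalg.norm(W[1]-W[0]).round(4),np.linalg.norm(W[2]-W[1]).round(4),"dir",(W[1]-W[0])[:2].round(4), np.array(d["extent"]).round())
print(o["eef_pos"],tool(o).round(3))
s=bot.read_camera("scene")
for n in("pocket","door_edge","cover_tip"): print(n,bot.place_of("scene",n))
b=cv2.resize(s[130:310,230:430],None,fx=4,fy=3.3,interpolation=cv2.INTER_CUBIC)
cv2.imwrite("pics/w1.png",w);cv2.imwrite("pics/s3.png",b)
E
```

```text
t: 5.68
eef_pos: [0.4897, 0.211, 0.2198]
tool_rot: [0.493, -0.492, 0.507, -0.507]
contact_force: [0.6, 0.2, 0.4]
gripper_width: 0.997
0.81 c [0.4305 0.1129 0.016 ] sides 0.0455 0.0564 dir [0.0354 0.0286] [246. 236. 300. 286.]
0.76 c [0.5302 0.2633 0.016 ] sides 0.0385 0.0294 dir [0.0032 0.0384] [343. 104. 374. 147.]
0.74 c [0.4775 0.2003 0.016 ] sides 0.0387 0.0301 dir [0.0366 0.0126] [292. 170. 332. 203.]
[0.48966017 0.21098942 0.21979707] [[-0.03   0.001  1.   ]
 [-1.     0.001 -0.03 ]
 [-0.001 -1.     0.001]]
pocket [{'xy': [320.4, 262.1], 'score': 0.92}]
door_edge [{'xy': [326.0, 221.6], 'score': 0.69}]
cover_tip [{'xy': [298.5, 261.8], 'score': 0.5}, {'xy': [283.1, 135.1], 'score': 0.31}]
```

View pics/w1.png

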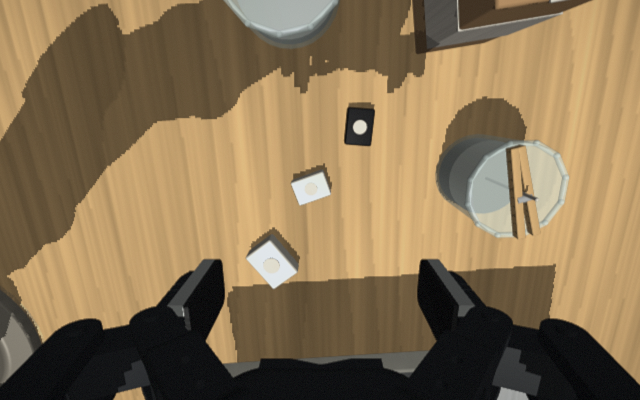

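View pics/s3.png

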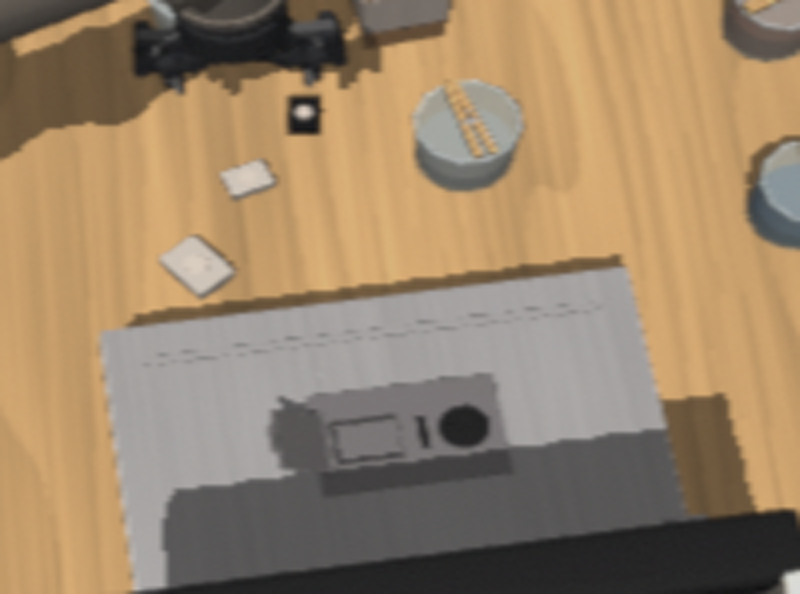

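```bash
python3 -m crank '[{"linear":[0.009,0.12,-0.0114],"dr":[0,69,0],"hand":0.3},{"linear":[0.009,0.12,-0.0114],"dr":[0,69,0],"hand":0.3},{"linear":[0.009,0.12,-0.0114],"dr":[0,69,0],"hand":0.3},{"linear":[0.009,0.12,-0.0114],"dr":[0,69,0],"hand":0.3},{"linear":[0.009,0.12,-0.0114],"dr":[0,69,0],"hand":0.3},{"linear":[0.009,0.12,-0.0114],"dr":[0,69,0],"hand":0.3},{"linear":[0.009,0.12,-0.0114],"dr":[0,69,0],"hand":0.3},{"linear":[0.009,0.12,-0.0114],"dr":[0,69,0],"hand":0.3},{"linear":[0.009,0.12,-0.0114],"dr":[0,69,0],"hand":0.3},{"linear":[0.009,0.12,-0.0114],"dr":[0,69,0],"hand":0.3}]'
python3 -m crank '[{"linear":[0,0,0],"dr":[0,0,0],"hand":0.3},{"linear":[0,0,0],"dr":[0,0,0],"hand":0.3}]'
python3 - <<'E'
from h import *
o=bot.get_obs();C=cam("wrist",o)
w=bot.read_camera("wrist")
for d in bot.cut_out("wrist","tablet_center"):
    m=d["pixels"].astype(np.uint8); r=cv2.minAreaRect(np.argwhere(m)[:,::-1].astype(np.float32))
    W=np.array([plane(C,p,.016) for p in cv2.boxPoints(r)])
    e=W[1]-W[0];f=W[2]-W[1]; e=e if e@e>f@f else f
    print(round(d["score"],2),"c",W.mean(0).round(4),shift([*W.mean(0)[:2],.005],o).round(4),"sides",np.linalg.norm(W[1]-W[0]).round(4),np.linalg.norm(W[2]-W[1]).round(4),"long in tool",(tool(o).T@e).round(4), np.array(d["extent"]).round())
print(o["eef_pos"].round(4),tool(o).round(3),o["gripper_width"],o["q"].round(2))
cv2.imwrite("pics/w2.png",w)
E
```

```text
t: 6.82
eef_pos: [0.4795, 0.1981, 0.0993]
tool_rot: [-0.114, 0.114, -0.698, 0.698]
contact_force: [0.1, -0.6, -0.3]
gripper_width: 0.649
t: 6.98
eef_pos: [0.4793, 0.1985, 0.0993]
tool_rot: [-0.117, 0.117, -0.697, 0.698]
contact_force: [0.6, 0.1, 0.1]
gripper_width: 0.649
0.71 c [0.4324 0.1129 0.016 ] [0.0723 0.0943 0.0656] sides 0.0515 0.0486 long in tool [-0.0154  0.      0.0492] [366. 267. 438. 331.]
0.58 c [0.4798 0.1993 0.016 ] [-0.0008  0.0943 -0.0006] sides 0.0267 0.0399 long in tool [ 0.0399 -0.      0.0006] [300. 181. 342. 236.]
0.56 c [0.531 0.262 0.016] [-0.0697  0.0943 -0.0432] sides 0.0282 0.0387 long in tool [0.0154 0.     0.0355] [220.  78. 289. 143.]
[0.4793 0.1985 0.0993] [[-0.945  0.     0.326]
 [-0.326 -0.    -0.945]
 [-0.    -1.     0.   ]] 0.6487306335516287 [-0.33  0.41 -0.23  2.03  0.14  0.72 -1.88]
```

View pics/w2.png

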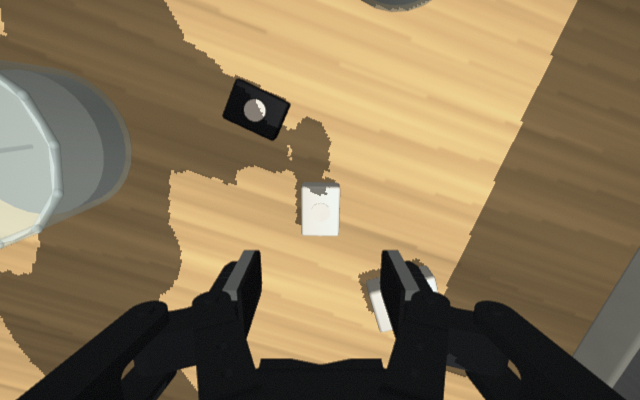

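The smaller white tablet sits centred and aligned between the pads at (320,210), so I'll descend and grip it.

```bash
python3 -m crank '[{"linear":[-0.001,0.04,0],"dr":[0,0,0],"hand":0.3},{"linear":[-0.001,0.075,0],"dr":[0,0,0],"hand":0.2},{"linear":[-0.001,0.094,0],"dr":[0,0,0],"hand":0.1},{"linear":[-0.001,0.094,0],"dr":[0,0,0],"hand":-1},{"linear":[-0.001,0.094,0],"dr":[0,0,0],"hand":-1},{"linear":[-0.001,0.094,0],"dr":[0,0,0],"hand":-1},{"linear":[-0.001,0.094,0],"dr":[0,0,0],"hand":-1},{"linear":[-0.001,0.094,0],"dr":[0,0,0],"hand":-1},{"linear":[-0.001,0.094,0],"dr":[0,0,0],"hand":-1}]' 25
python3 -m crank '[{"linear":[0,-0.03,0],"dr":[0,0,0],"hand":-1},{"linear":[0,-0.07,0],"dr":[0,0,0],"hand":-1},{"linear":[0,-0.11,0],"dr":[0,0,0],"hand":-1},{"linear":[0,-0.15,0],"dr":[0,0,0],"hand":-1},{"linear":[0,-0.19,0],"dr":[0,0,0],"hand":-1},{"linear":[0,-0.22,0],"dr":[0,0,0],"hand":-1},{"linear":[0,-0.22,0],"dr":[0,0,0],"hand":-1}]'
python3 - <<'E'
from h import *
o=bot.get_obs()
P=[.5711,-.242,-1.5305]
print(shift(dpt(P,1.5708,[.027+.1,0,.14]),o).round(4))
s=bot.read_camera("scene");S=cam("scene")
for n,z in(("pocket",.102),("door_edge",.0975)): print(n,[(plane(S,d["xy"],z).round(4),d["score"]) for d in bot.place_of("scene",n)])
bot.read_camera("side");S=cam("side")
for n,z in(("pocket",.102),("door_edge",.0975)): print(n,[(plane(S,d["xy"],z).round(4),d["score"]) for d in bot.place_of("side",n)])
bot.read_camera("wrist")
print([(d["extent"],d["score"]) for d in bot.search_frame("wrist","tablet_center")])
E
```

```text
t: 7.83
eef_pos: [0.4807, 0.1999, 0.0065]
tool_rot: [0.117, -0.116, 0.698, -0.697]
contact_force: [-0.1, -0.1, -0.0]
gripper_width: 0.319
t: 8.42
eef_pos: [0.4832, 0.2014, 0.2328]
tool_rot: [0.121, -0.112, 0.699, -0.696]
contact_force: [1.5, 0.7, -0.3]
gripper_width: 0.319
[0.0213 0.0302 0.3138]
pocket [(array([ 0.54  , -0.0948,  0.102 ]), 0.96)]
door_edge [(array([0.5695, 0.0339, 0.0975]), 0.88)]
pocket [(array([ 0.5584, -0.0886,  0.102 ]), 0.92)]
door_edge [(array([ 0.5546, -0.1005,  0.0975]), 0.59)]
[([289.0, 224.3, 352.5, 312.1], 0.81), ([253.5, 85.6, 298.3, 132.1], 0.71), ([352.9, 216.5, 406.4, 256.0], 0.56)]
```

```bash
python3 -m crank '[{"linear":[0.039,0,0.304],"dr":[0,16.7,0],"hand":-1},{"linear":[0.039,0,0.304],"dr":[0,16.7,0],"hand":-1},{"linear":[0.039,0,0.304],"dr":[0,16.7,0],"hand":-1},{"linear":[0.039,0,0.304],"dr":[0,16.7,0],"hand":-1},{"linear":[0.039,0,0.304],"dr":[0,16.7,0],"hand":-1},{"linear":[0.039,0,0.304],"dr":[0,16.7,0],"hand":-1},{"linear":[0.039,0,0.304],"dr":[0,16.7,0],"hand":-1},{"linear":[0.039,0,0.304],"dr":[0,16.7,0],"hand":-1},{"linear":[0.039,0,0.304],"dr":[0,16.7,0],"hand":-1},{"linear":[0.039,0,0.304],"dr":[0,16.7,0],"hand":-1}]'
python3 - <<'E'
from h import *
o=bot.get_obs();C=cam("wrist",o)
w=bot.read_camera("wrist");cv2.imwrite("pics/w3.png",w)
for n,z in(("pocket",.102),("cover_tip",.18),("tablet_center",.23)): print(n,[(d["xy"],plane(C,d["xy"],z).round(4),round(d["score"],2)) for d in bot.place_of("wrist",n)])
print(o["eef_pos"],tool(o).round(3),o["q"].round(2))
E
```

```text
t: 9.65
eef_pos: [0.5414, -0.1013, 0.2243]
tool_rot: [0.013, -0.014, 0.707, -0.707]
contact_force: [-0.4, 1.5, 0.5]
gripper_width: 0.318
pocket [([313.6, 190.4], array([ 0.5458, -0.0953,  0.102 ]), 0.63)]
cover_tip [([309.5, 307.2], array([ 0.4869, -0.096 ,  0.18  ]), 0.83)]
tablet_center [([321.7, 268.9], array([ 0.5412, -0.1017,  0.23  ]), 0.76), ([138.8, 263.2], array([ 0.5409, -0.0178,  0.23  ]), 0.63)]
[ 0.54141909 -0.10126967  0.22434911] [[-0.999 -0.002  0.037]
 [-0.037  0.    -0.999]
 [ 0.002 -1.    -0.   ]] [ 0.09  0.28 -0.03  1.86  0.01  1.   -1.47]
```

View pics/w3.png

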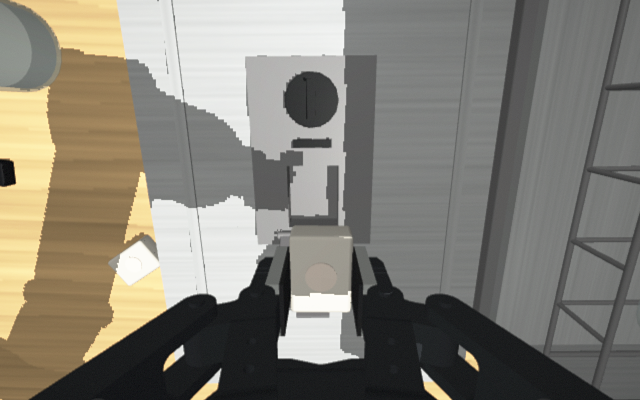

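```bash
python3 - <<'E'
from h import *
o=bot.get_obs();C=cam("wrist",o)
cap=plane(C,(311.5,99),.127);u=Ro.from_euler("z",-1.5305).apply([0,1,0]); v=Ro.from_euler("z",-1.5305).apply([1,0,0])
print("cap",cap.round(4),"pocket by cap",(cap-.071*u).round(4))
for p in ((288,195),(339,195)): print(plane(C,p,.123).round(4))
for p in ((248,55),(377,55),(247,230),(372,230)): print("house",plane(C,p,.123).round(4))
W=plane(C,(311.5,190),.123)
for t in ((.545,-.095),(.5435,-.0975)): print(shift([*t,.127],o).round(4))
for z in(.226,.236):print("tablet top far/near edges",plane(C,(321,238),z).round(4),plane(C,(321,293),z).round(4))
E
```

```text
cap [ 0.6179 -0.0889  0.127 ] pocket by cap [ 0.547  -0.0918  0.127 ]
[ 0.5469 -0.0732  0.123 ]
[ 0.5486 -0.1124  0.123 ]
house [ 0.6448 -0.0444  0.123 ]
house [ 0.6486 -0.1326  0.123 ]
house [ 0.5167 -0.0411  0.123 ]
house [ 0.521  -0.1402  0.123 ]
[-0.0035  0.098  -0.0034]
[-0.0019  0.098  -0.0009]
tablet top far/near edges [ 0.5548 -0.0981  0.226 ] [ 0.526  -0.0994  0.226 ]
tablet top far/near edges [ 0.5589 -0.0979  0.236 ] [ 0.5321 -0.0991  0.236 ]
```

```bash
python3 -m crank '[{"linear":[-0.005,0.03,-0.008],"dr":[0,0,0],"hand":-1},{"linear":[-0.005,0.06,-0.008],"dr":[0,0,0],"hand":-1},{"linear":[-0.005,0.08,-0.008],"dr":[0,0,0],"hand":-1},{"linear":[-0.005,0.09,-0.008],"dr":[0,0,0],"hand":-1},{"linear":[-0.005,0.095,-0.008],"dr":[0,0,0],"hand":-1},{"linear":[-0.005,0.1,-0.008],"dr":[0,0,0],"hand":-1},{"linear":[-0.005,0.1,-0.008],"dr":[0,0,0],"hand":-1},{"linear":[-0.005,0.1,-0.008],"dr":[0,0,0],"hand":-1}]'
python3 - <<'E'
from h import *
o=bot.get_obs();C=cam("wrist",o)
print(shift([.5465,-.093,.12],o).round(4))
w=bot.read_camera("wrist");cv2.imwrite("pics/w4.png",w)
E
```

```text
t: 10.52
eef_pos: [0.5473, -0.0923, 0.1262]
tool_rot: [-0.015, 0.013, -0.707, 0.707]
contact_force: [-1.1, -0.4, 0.2]
gripper_width: 0.316
[0.0008 0.0062 0.0007]
```

View pics/w4.png

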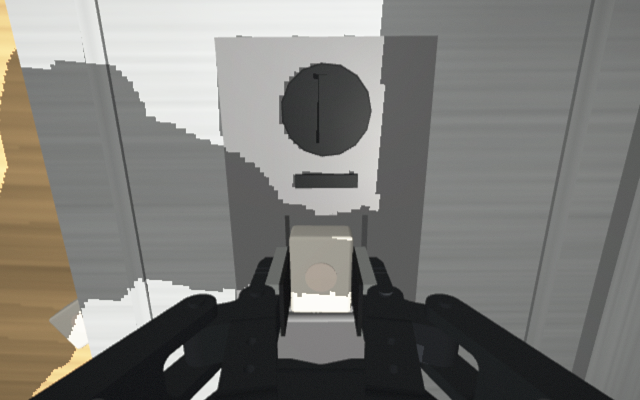

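```bash
python3 - <<'E'
from h import *
o=bot.get_obs();C=cam("wrist",o);T=tool(o).T
for n,p,z in(("cap",(326,110),.127),("rimL",(287,216),.123),("rimR",(366,216),.123)):
    print(n,(T@(plane(C,p,z)-o["eef_pos"])).round(4))
E
python3 -m crank '[{"linear":[0,0.001,0.0015],"dr":[0,0,0],"hand":-1},{"linear":[0,0.003,0.003],"dr":[0,0,0],"hand":-1},{"linear":[0,0.005,0.003],"dr":[0,0,0],"hand":-1},{"linear":[0,0.005,0.003],"dr":[0,0,0],"hand":-1}]'
```

```text
cap [-0.0701 -0.0004  0.0022]
rimL [-0.0224  0.0035 -0.0158]
rimR [-0.0223  0.0035  0.0212]
t: 10.9
eef_pos: [0.5476, -0.0957, 0.1225]
tool_rot: [-0.015, 0.013, -0.707, 0.707]
contact_force: [-5.3, 1.1, 16.8]
gripper_width: 0.316
```

```bash
python3 -m crank '[{"linear":[0.001,-0.002,0],"dr":[0,0,0],"hand":-1},{"linear":[0.001,-0.002,0],"dr":[0,0,0],"hand":-1},{"linear":[0.001,-0.002,0],"dr":[0,0,0],"hand":0.0},{"linear":[0.001,-0.002,0],"dr":[0,0,0],"hand":0.1},{"linear":[0.001,-0.002,0],"dr":[0,0,0],"hand":0.1},{"linear":[0.001,-0.03,0],"dr":[0,0,0],"hand":0.1},{"linear":[0.001,-0.07,0],"dr":[0,0,0],"hand":0.1},{"linear":[0.001,-0.105,0],"dr":[0,0,0],"hand":0.1},{"linear":[0.001,-0.105,0],"dr":[0,0,0],"hand":0.1},{"linear":[0.001,-0.105,0],"dr":[0,0,0],"hand":0.1}]'
python3 - <<'E'
from h import *
o=bot.get_obs();C=cam("wrist",o)
w=bot.read_camera("wrist");cv2.imwrite("pics/w5.png",w)
for n,z in(("pocket",.102),("cover_tip",.178),("tablet_center",.110)): print(n,[(d["xy"],plane(C,d["xy"],z).round(4),round(d["score"],2)) for d in bot.place_of("wrist",n)])
print(o["eef_pos"],tool(o).round(3))
E
```

```text
t: 11.73
eef_pos: [0.5471, -0.0956, 0.2274]
tool_rot: [-0.016, 0.012, -0.707, 0.707]
contact_force: [-1.1, -0.5, -1.5]
gripper_width: 0.551
pocket []
cover_tip [([321.0, 314.8], array([ 0.4841, -0.0983,  0.178 ]), 0.92)]
tablet_center [([320.9, 205.2], array([ 0.5411, -0.0962,  0.11  ]), 0.97), ([145.5, 265.1], array([0.4809, 0.0542, 0.11  ]), 0.76)]
[ 0.54705092 -0.09558832  0.22735395] [[-0.999  0.005  0.039]
 [-0.039 -0.    -0.999]
 [-0.005 -1.     0.001]]
```

View pics/w5.png

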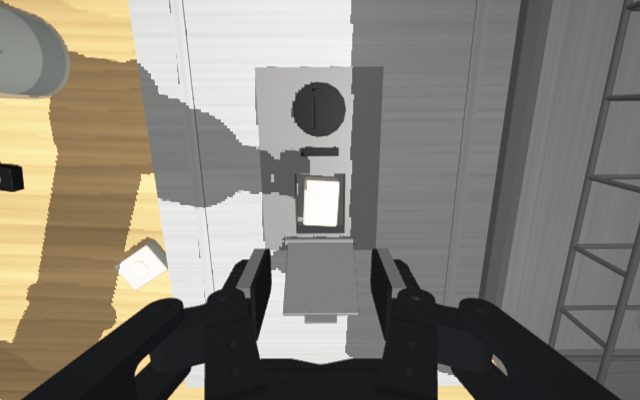

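The tablet lies flat inside the pocket at (321,203), and the open cover's tip is at (321,315). Next I'll go behind the cover and swing it shut.

```bash
python3 -m crank '[{"linear":[0.04,0,0],"dr":[0,0,0],"hand":-1},{"linear":[0.08,0,0],"dr":[0,0,0],"hand":-1},{"linear":[0.102,0,0],"dr":[0,0,0],"hand":-1},{"linear":[0.102,0,0],"dr":[0,0,0],"hand":-1},{"linear":[0.102,0,0],"dr":[0,0,0],"hand":-1},{"linear":[0.102,0.03,0],"dr":[0,0,0],"hand":-1},{"linear":[0.102,0.062,0],"dr":[0,0,0],"hand":-1},{"linear":[0.102,0.062,0],"dr":[0,0,0],"hand":-1}]'
python3 -m crank '[{"linear":[-0.03,-0.005,0],"dr":[0,0,0],"hand":-1},{"linear":[-0.045,-0.0105,0],"dr":[0,0,0],"hand":-1},{"linear":[-0.06,-0.0105,0],"dr":[0,0,0],"hand":-1},{"linear":[-0.075,-0.008,0],"dr":[0,0,0],"hand":-1},{"linear":[-0.084,-0.004,0],"dr":[0,0,0],"hand":-1},{"linear":[-0.091,0,0],"dr":[0,0,0],"hand":-1},{"linear":[-0.1,0.009,0],"dr":[0,0,0],"hand":-1}]'
python3 -m crank '[{"linear":[-0.003,0.006,0],"dr":[0,0,0],"hand":-1},{"linear":[-0.006,0.0115,0],"dr":[0,0,0],"hand":-1},{"linear":[-0.009,0.02,0],"dr":[0,0,0],"hand":-1},{"linear":[-0.01,0.0285,0],"dr":[0,0,0],"hand":-1},{"linear":[-0.01,0.0305,0],"dr":[0,0,0],"hand":-1},{"linear":[-0.01,0.0305,0],"dr":[0,0,0],"hand":-1}]'
```

```text
t: 12.6
eef_pos: [0.4411, -0.0987, 0.1585]
tool_rot: [0.011, -0.017, 0.707, -0.707]
contact_force: [-1.6, 0.5, -0.9]
gripper_width: -0.004
t: 13.18
eef_pos: [0.5447, -0.0955, 0.1547]
tool_rot: [-0.014, 0.014, -0.707, 0.707]
contact_force: [-0.3, -0.2, 0.8]
gripper_width: 0.002
t: 13.68
eef_pos: [0.5536, -0.0953, 0.1267]
tool_rot: [0.014, -0.014, 0.707, -0.707]
contact_force: [-10.5, 1.2, 30.5]
gripper_width: 0.001
```

```bash
python3 -m crank '[{"linear":[0,-0.03,0],"dr":[0,0,0],"hand":-1},{"linear":[0,-0.07,0],"dr":[0,0,0],"hand":-1},{"linear":[0,-0.1,0],"dr":[0,0,0],"hand":-1},{"linear":[0,-0.1,0],"dr":[0,0,0],"hand":-1}]'
python3 - <<'E'
from h import *
o=bot.get_obs();C=cam("wrist",o);S=cam("scene")
w=bot.read_camera("wrist");cv2.imwrite("pics/w6.png",w)
print("tip",[(d["xy"],plane(C,d["xy"],.1255).round(4),round(d["score"],2)) for d in bot.place_of("wrist","cover_tip")])
print("cap",plane(C,(0,0),.127)[:1], o["eef_pos"])
print("tab",[(d["extent"],round(d["score"],2)) for d in bot.search_frame("wrist","tablet_center")])
s=bot.read_camera("scene")
print("edge",[(plane(S,d["xy"],.0975).round(4),round(d["score"],2)) for d in bot.place_of("scene","door_edge")])
E
```

```text
t: 14.02
eef_pos: [0.5569, -0.0957, 0.2298]
tool_rot: [-0.017, 0.01, -0.707, 0.707]
contact_force: [0.6, 0.0, 1.2]
gripper_width: -0.001
tip [([316.8, 176.0], array([ 0.5785, -0.0921,  0.1255]), 0.77)]
cap [0.68870898] [ 0.55694399 -0.09565937  0.22981182]
tab [([0.0, 171.7, 26.5, 205.3], 0.92), ([116.1, 250.9, 171.6, 295.7], 0.86), ([283.0, 169.4, 354.8, 256.5], 0.74), ([128.2, 2.0, 638.0, 400.0], 0.43)]
edge []
```

View pics/w6.png

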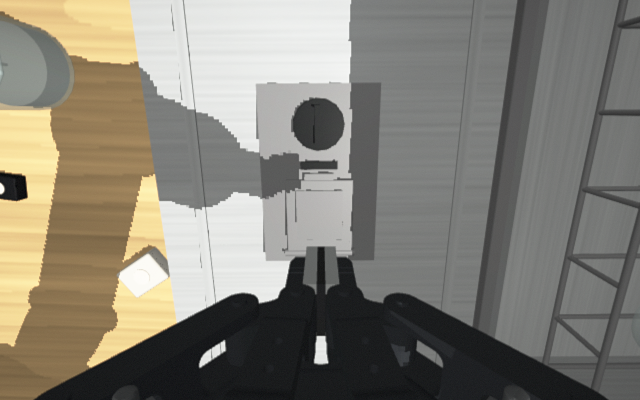

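The cover lies flat over the pocket, with its tip at (317,176). Next I'll move out in front of the door and tilt the tool.

```bash
python3 -c "
from h import *
C=cam('wrist')
for p in((131,2),(160,240)): print('edge inner',plane(C,p,.12).round(4))"
python3 -m crank '[{"linear":[0,-0.07,0],"dr":[0,0,0],"hand":-1},{"linear":[0.02,-0.07,-0.03],"dr":[7,0,0],"hand":-1},{"linear":[0.048,-0.07,-0.227],"dr":[55,0,0],"hand":-1},{"linear":[0.048,-0.07,-0.227],"dr":[55,0,0],"hand":-1},{"linear":[0.048,-0.07,-0.227],"dr":[55,0,0],"hand":-1},{"linear":[0.048,-0.07,-0.227],"dr":[55,0,0],"hand":-1},{"linear":[0.048,-0.07,-0.227],"dr":[55,0,0],"hand":-1},{"linear":[0.048,-0.07,-0.227],"dr":[55,0,0],"hand":-1},{"linear":[0.048,-0.07,-0.227],"dr":[55,0,0],"hand":-1},{"linear":[0.048,-0.07,-0.227],"dr":[55,0,0],"hand":-1}]'
python3 -m crank '[{"linear":[0,0,0],"dr":[0,0,0],"hand":-1},{"linear":[0,0,0],"dr":[0,0,0],"hand":-1}]'
python3 -c "
from h import *
o=bot.get_obs();print(tool(o).round(3),o['q'].round(2))"
```

```text
edge inner [0.6844 0.0346 0.12  ]
edge inner [0.516  0.0324 0.12  ]
t: 15.1
eef_pos: [0.4946, 0.1336, 0.2884]
tool_rot: [-0.022, 0.012, -0.297, 0.955]
contact_force: [-0.1, 0.0, -1.4]
gripper_width: -0.001
t: 15.27
eef_pos: [0.4969, 0.1283, 0.2937]
tool_rot: [-0.018, 0.006, -0.301, 0.953]
contact_force: [-0.3, -0.5, -0.1]
gripper_width: 0.0
[[-0.999  0.03   0.022]
 [-0.037 -0.818 -0.575]
 [ 0.    -0.575  0.818]] [-0.67  0.48 -0.16  1.74  0.69  1.71 -2.56]
```

```bash
cat > path.py <<'E'
from h import *
def tcp(th,hy=-.238,x=.50):
    b=np.array([.819,.574]);n=np.array([-.574,.819])
    d=np.array([np.sin(th),np.cos(th)])
    s=np.interp(th,[.2,.9],[0,.025]); e=np.interp(th,[.3,.8],[.03,0])
    p=(.27-e)*d-.0145*n-s*b
    return np.array([x,hy+p[0],.075+p[1]])
def show(ths):
    o=bot.get_obs()
    for th in ths: print(round(th,2),tcp(th).round(3),shift(tcp(th),o).round(3).tolist())
E
python3 -c "
from path import *
for t in([.5,.085,.2],[.5,.085,.045],[.5,.022,.045]): print(shift(t).round(3).tolist())
show(np.arange(1.57,-.01,-.157))"
```

```text
[-0.001, 0.089, -0.052]
[-0.001, 0.178, -0.179]
[0.001, 0.23, -0.142]
1.57 [0.5   0.02  0.049] [0.001, 0.229, -0.138]
1.41 [0.5   0.016 0.091] [0.001, 0.208, -0.101]
1.26 [0.5   0.007 0.132] [0.001, 0.192, -0.062]
1.1 [ 0.5   -0.01   0.171] [0.002, 0.183, -0.021]
0.94 [ 0.5   -0.032  0.208] [0.003, 0.181, 0.022]
0.78 [ 0.5   -0.057  0.241] [0.004, 0.181, 0.064]
0.63 [ 0.5   -0.09   0.264] [0.005, 0.195, 0.101]
0.47 [ 0.5   -0.124  0.281] [0.006, 0.214, 0.134]
0.31 [ 0.5   -0.159  0.29 ] [0.008, 0.237, 0.162]
0.16 [ 0.5   -0.192  0.3  ] [0.009, 0.258, 0.189]
-0.0 [ 0.5   -0.23   0.303] [0.01, 0.287, 0.213]
```

```bash
python3 -m crank '[{"linear":[0,0.03,-0.02],"dr":[0,0,0],"hand":-1},{"linear":[0,0.06,-0.04],"dr":[0,0,0],"hand":-1},{"linear":[0,0.09,-0.055],"dr":[0,0,0],"hand":-1},{"linear":[0,0.115,-0.088],"dr":[0,0,0],"hand":-1},{"linear":[0,0.137,-0.12],"dr":[0,0,0],"hand":-1},{"linear":[0,0.158,-0.15],"dr":[0,0,0],"hand":-1},{"linear":[0,0.178,-0.179],"dr":[0,0,0],"hand":-1},{"linear":[0,0.178,-0.179],"dr":[0,0,0],"hand":-1},{"linear":[0,0.178,-0.179],"dr":[0,0,0],"hand":-1}]'
python3 -c "
from path import *
o=bot.get_obs();print(tool(o).round(3),o['q'].round(2),shift([.5,.022,.043]).round(3))
show(np.arange(1.57,.9,-.157))"
```

```text
t: 16.02
eef_pos: [0.4987, 0.0847, 0.0459]
tool_rot: [-0.017, 0.006, -0.3, 0.954]
contact_force: [1.6, 1.1, 1.1]
gripper_width: -0.001
[[-0.999  0.029  0.021]
 [-0.036 -0.819 -0.573]
 [ 0.    -0.573  0.819]] [-0.63  0.82 -0.13  1.87  0.78  1.34 -2.84] [0.001 0.053 0.034]
1.57 [0.5   0.02  0.049] [0.001, 0.051, 0.04]
1.41 [0.5   0.016 0.091] [0.001, 0.03, 0.076]
1.26 [0.5   0.007 0.132] [0.002, 0.014, 0.116]
1.1 [ 0.5   -0.01   0.171] [0.002, 0.005, 0.157]
0.94 [ 0.5   -0.032  0.208] [0.003, 0.003, 0.199]
```

```bash
python3 -m crank '[{"linear":[0,0.027,0.017],"dr":[0,0,0],"hand":-1},{"linear":[0.001,0.053,0.034],"dr":[0,0,0],"hand":-1},{"linear":[0.001,0.053,0.034],"dr":[0,0,0],"hand":-1}]'
python3 -m crank '[{"linear":[0,-0.002,0.006],"dr":[0,0,0],"hand":-1},{"linear":[0,-0.012,0.024],"dr":[0,0,0],"hand":-1},{"linear":[0,-0.023,0.042],"dr":[0,0,0],"hand":-1},{"linear":[0.001,-0.031,0.062],"dr":[0,0,0],"hand":-1},{"linear":[0.001,-0.039,0.082],"dr":[0,0,0],"hand":-1},{"linear":[0.001,-0.044,0.102],"dr":[0,0,0],"hand":-1},{"linear":[0.001,-0.048,0.123],"dr":[0,0,0],"hand":-1},{"linear":[0.001,-0.049,0.144],"dr":[0,0,0],"hand":-1},{"linear":[0.002,-0.05,0.165],"dr":[0,0,0],"hand":-1}]'
python3 - <<'E'
from path import *
show(np.arange(.94,-.01,-.157/2))
s=bot.read_camera("scene");d=bot.read_camera("side")
for c in("scene","side"): print(c,[(np.round(x["xy"]),round(x["score"],2)) for x in bot.place_of(c,"door_edge")],[proj(cam(c),dpt([.571,-.238,-1.5305],th,[.0225,0,.27])).round() for th in(.8,.94,1.1)])
print(bot.get_obs()["q"].round(2))
E
```

```text
t: 16.27
eef_pos: [0.5007, 0.0168, 0.0469]
tool_rot: [-0.016, 0.003, -0.299, 0.954]
contact_force: [0.0, -0.7, -0.1]
gripper_width: 0.002
t: 17.02
eef_pos: [0.5015, -0.0277, 0.2095]
tool_rot: [-0.021, 0.004, -0.303, 0.953]
contact_force: [2.8, 1.9, -4.7]
gripper_width: -0.001
0.94 [ 0.5   -0.032  0.208] [0.002, 0.004, 0.001]
0.86 [ 0.5   -0.044  0.225] [0.002, 0.004, 0.022]
0.78 [ 0.5   -0.057  0.242] [0.003, 0.005, 0.043]
0.7 [ 0.5   -0.073  0.254] [0.003, 0.011, 0.063]
0.63 [ 0.5   -0.09   0.265] [0.004, 0.019, 0.081]
0.55 [ 0.5   -0.107  0.274] [0.005, 0.028, 0.098]
0.47 [ 0.5   -0.124  0.281] [0.005, 0.038, 0.114]
0.39 [ 0.5   -0.142  0.286] [0.006, 0.049, 0.128]
0.31 [ 0.5   -0.159  0.29 ] [0.007, 0.06, 0.142]
0.23 [ 0.5   -0.175  0.296] [0.007, 0.07, 0.156]
0.15 [ 0.5   -0.193  0.3  ] [0.008, 0.082, 0.169]
0.08 [ 0.5   -0.211  0.302] [0.009, 0.096, 0.182]
-0.0 [ 0.5   -0.23   0.303] [0.01, 0.111, 0.193]
scene [(array([324., 231.]), 0.88)] [array([326., 237.]), array([324., 230.]), array([323., 225.])]
side [(array([318., 170.]), 0.73)] [array([317., 159.]), array([316., 174.]), array([315., 191.])]
[-0.5   0.48 -0.08  2.    0.83  1.4  -2.59]
```

```bash
python3 -m crank '[{"linear":[0.001,0.004,0.012],"dr":[0,0,0],"hand":-1},{"linear":[0.002,0.004,0.022],"dr":[0,0,0],"hand":-1},{"linear":[0.003,0.005,0.043],"dr":[0,0,0],"hand":-1},{"linear":[0.003,0.011,0.063],"dr":[0,0,0],"hand":-1},{"linear":[0.004,0.019,0.081],"dr":[0,0,0],"hand":-1},{"linear":[0.005,0.028,0.098],"dr":[0,0,0],"hand":-1},{"linear":[0.005,0.038,0.114],"dr":[0,0,0],"hand":-1},{"linear":[0.006,0.049,0.128],"dr":[0,0,0],"hand":-1},{"linear":[0.007,0.06,0.142],"dr":[0,0,0],"hand":-1},{"linear":[0.007,0.07,0.156],"dr":[0,0,0],"hand":-1}]'
python3 - <<'E'
from path import *
show([.2,.15,.1,.05,0,-.03])
s=bot.read_camera("scene");d=bot.read_camera("side")
for c in("scene","side"): print(c,[(np.round(x["xy"]),round(x["score"],2)) for x in bot.place_of(c,"door_edge")],[proj(cam(c),dpt([.571,-.238,-1.5305],th,[.0225,0,.27])).round() for th in(.1,.2,.3,.4)])
print(bot.get_obs()["q"].round(2))
E
```

```text
t: 18.05
eef_pos: [0.4986, -0.1782, 0.2941]
tool_rot: [-0.019, 0.006, -0.301, 0.953]
contact_force: [0.7, 1.6, -2.2]
gripper_width: -0.002
0.2 [ 0.5   -0.182  0.298] [-0.001, 0.001, 0.006]
0.15 [ 0.5   -0.194  0.3  ] [-0.001, 0.009, 0.014]
0.1 [ 0.5   -0.206  0.302] [-0.0, 0.018, 0.022]
0.05 [ 0.5   -0.218  0.303] [0.0, 0.027, 0.03]
0 [ 0.5   -0.23   0.303] [0.001, 0.037, 0.037]
-0.03 [ 0.5   -0.237  0.303] [0.001, 0.043, 0.041]
scene [] [array([337., 300.]), array([335., 289.]), array([333., 278.]), array([332., 268.])]
side [(array([323., 115.]), 0.64)] [array([323., 107.]), array([322., 111.]), array([321., 117.]), array([320., 123.])]
[-0.32  0.28  0.01  2.05  0.95  1.33 -2.34]
```

```bash
python3 -m crank '[{"linear":[0,0.005,0.01],"dr":[0,0,0],"hand":-1},{"linear":[0,0.011,0.016],"dr":[0,0,0],"hand":-1},{"linear":[0,0.018,0.022],"dr":[0,0,0],"hand":-1},{"linear":[0,0.024,0.027],"dr":[0,0,0],"hand":-1},{"linear":[0,0.03,0.032],"dr":[0,0,0],"hand":-1},{"linear":[0,0.034,0.035],"dr":[0,0,0],"hand":-1},{"linear":[0,0.037,0.037],"dr":[0,0,0],"hand":-1},{"linear":[0,0.037,0.037],"dr":[0,0,0],"hand":-1}]'
```

```text
t: 18.92
eef_pos: [0.5002, -0.2296, 0.3031]
tool_rot: [-0.018, 0.006, -0.3, 0.954]
contact_force: [0.6, 0.3, -0.4]
gripper_width: -0.004
```

```bash
python3 -m crank '[{"linear":[0,0.003,0.002],"dr":[0,0,0],"hand":-1},{"linear":[0,0.005,0.003],"dr":[0,0,0],"hand":-1},{"linear":[0,0.005,0.003],"dr":[0,0,0],"hand":-1}]'
python3 -c "
from path import *
d=bot.read_camera('side');print([(np.round(x['xy']),round(x['score'],2)) for x in bot.place_of('side','door_edge')],[proj(cam('side'),dpt([.571,-.238,-1.5305],th,[.0225,0,.27])).round(1) for th in(0,.05,.1)])"
```

```text
t: 19.17
eef_pos: [0.5011, -0.2337, 0.3027]
tool_rot: [-0.019, 0.006, -0.301, 0.953]
contact_force: [-1.7, 2.8, 1.4]
gripper_width: -0.002
[(array([325., 104.]), 0.97), (array([324., 144.]), 0.19)] [array([323.1, 103.5]), array([322.9, 105. ]), array([322.6, 106.8])]
```

```bash
python3 -m crank '[{"linear":[0,0.002,0.0015],"dr":[0,0,0],"hand":-1},{"linear":[0,0.005,0.003],"dr":[0,0,0],"hand":-1},{"linear":[0,0.005,0.003],"dr":[0,0,0],"hand":-1}]'
```

```text
t: 19.52
eef_pos: [0.5014, -0.2346, 0.3025]
tool_rot: [-0.021, 0.007, -0.302, 0.953]
contact_force: [-16.4, 31.4, 17.7]
gripper_width: 0.001
```

```bash
python3 -m crank '[{"linear":[0,-0.03,-0.021],"dr":[0,0,0],"hand":-1},{"linear":[0,-0.065,-0.045],"dr":[0,0,0],"hand":-1},{"linear":[0,-0.1,-0.07],"dr":[0,0,0],"hand":-1},{"linear":[0,-0.13,-0.09],"dr":[0,0,0],"hand":-1},{"linear":[0,-0.16,-0.11],"dr":[0,0,0],"hand":-1},{"linear":[0,-0.18,-0.07],"dr":[0,0,0],"hand":-1},{"linear":[0,-0.18,-0.07],"dr":[0,0,0],"hand":-1},{"linear":[0,-0.18,-0.07],"dr":[0,0,0],"hand":-1}]'
python3 - <<'E'
from h import *
d=bot.read_camera("side");s=bot.read_camera("scene")
print([(np.round(x['xy']),round(x['score'],2)) for x in bot.place_of('side','door_edge')])
for t in("jar_a","carton"): print(t,[(x["xy"],round(x["score"],2)) for x in bot.place_of("scene",t)])
A=cv2.resize(d[30:210,225:425],(640,576),interpolation=cv2.INTER_CUBIC)
cv2.imwrite("pics/f.png",A)
E
```

```text
t: 20.18
eef_pos: [0.4949, -0.0522, 0.3496]
tool_rot: [-0.02, 0.004, -0.301, 0.953]
contact_force: [-0.8, 0.9, 0.0]
gripper_width: 0.002
[(array([324., 106.]), 0.68)]
jar_a [([345.4, 174.1], 0.86)]
carton [([327.8, 124.0], 0.83)]
```

View pics/f.png

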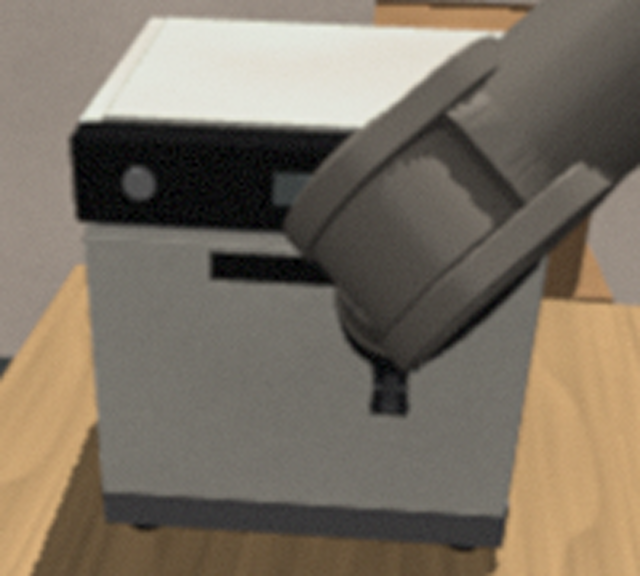

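The door is flush under the fascia, so I'll hand in.

```bash
python3 -c "
from station import bot
print(bot.hand_in())"
```

```text
the job is handed in; nothing more can be done
None
```

I pulled the door fully down and put the smaller white tablet flat in the dispenser pocket. I then swung the cover shut over it, pushed the door fully closed and handed in at about 20 s.

**Door down:** it met its lower stop with about 32 N, and the fingertips were at inner-face height (0.120 m).

**Tablet:** the wrist picture after release showed it lying flat inside the pocket.

**Cover:** the fingers pressed it with about 30 N and stopped at its shut height (0.127 m). The wrist picture then showed it flat over the pocket, with its tip where a shut cover's tip should be.

**Door closed:** it met its closed stop with about 31 N, and the side camera showed it flush under the fascia. I could not see the cover again once the door was up.

**Things left alone:** by the scene camera, jar_a had not moved; the carton read 3–4 pixels off its first reading, which is about the network's error. The last search did not report jar_b, so I have no final check on it, but the planned path kept the arm clear of it.

**Disagreements:** the pocket was about 8 mm from where my first machine pose fit put it along the door, so I used the close-up wrist measurement. The door's closing position was about 4 mm past the predicted plane, so I judged it closed from the rise in force and the picture.

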